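Find the tired spring mount of the weighing stand and fold down its tag

TASK

One of the three spring mounts on the weighing stand's open plate has gone soft and has to be replaced. Working from left to right as seen from the robot, press each mount's round pad about a centimetre down and let it come up again to feel which spring is the softest, then push that mount's hinged tag down until it lies level. Use the fingertips only: lift nothing, leave the other two tags up, do not disturb the things lying around, and finish clear of everything.

Things in the scene. Friction and masses are not known exactly. Their poses are not given: they have to be found in the camera images.
- stand: flat grey lower plate of a weighing stand, 234 x 294 mm, fixed, upper face 16 mm above the bench. Origin at bench level; z up, x away from the robot, +y to the plate's left seen from the robot (turned up to 20 degrees). In its three rimmed seats stand three outwardly identical spring mounts: dark steel foot 108 x 60 mm with a coil spring and round pad and, on the plate's -x side of the pad, a hinged tag. Mounts swap seats between runs.
- left_pad (a point): centre of the flat top of the left front mount's round black rubber pad at rest, 46 mm across, 74 mm above the bench (a fixed point: it stays when the pad is pressed).
- left_tag (a point): where to push the left front mount's tag: 22 mm in front of its hinge, at the level the tag's face has once down (31 mm; fixed point). Tag: metal card holder 42 mm wide, 46 mm long, hinged along its edge next to the pad (hinge 32 mm in front of the pad's centre, 29 mm up); found sloping up away from the pad at about 35 degrees, free edge 55 mm up. A straight push down here folds it.
- middle_pad (a point): centre of the flat top of the middle, farther back mount's round black rubber pad at rest, 46 mm across, 74 mm above the bench (a fixed point: it stays when the pad is pressed).
- middle_tag (a point): where to push the middle, farther back mount's tag: 22 mm in front of its hinge, at the level the tag's face has once down (31 mm; fixed point). Tag: metal card holder 42 mm wide, 46 mm long, hinged along its edge next to the pad (hinge 32 mm in front of the pad's centre, 29 mm up); found sloping up away from the pad at about 35 degrees, free edge 55 mm up. A straight push down here folds it.
- right_pad (a point): centre of the flat top of the right front mount's round black rubber pad at rest, 46 mm across, 74 mm above the bench (a fixed point: it stays when the pad is pressed).
- right_tag (a point): where to push the right front mount's tag: 22 mm in front of its hinge, at the level the tag's face has once down (31 mm; fixed point). Tag: metal card holder 42 mm wide, 46 mm long, hinged along its edge next to the pad (hinge 32 mm in front of the pad's centre, 29 mm up); found sloping up away from the pad at about 35 degrees, free edge 55 mm up. A straight push down here folds it.
- pad_a (a joint): how far one of the pads is pressed down, in m: 0 at rest, 0.016 at its stop; springs back. At 10 mm down the softest of the three pushes back with about 3.6 N, the others with 7.5 to 10.5 N (slight preload, then linear). Which seat this pad is in shows only when a pad is pressed; pad letters and tag numbers do not correspond.
- pad_b (a joint): how far one of the pads is pressed down, in m: 0 at rest, 0.016 at its stop; springs back. At 10 mm down the softest of the three pushes back with about 3.6 N, the others with 7.5 to 10.5 N (slight preload, then linear). Which seat this pad is in shows only when a pad is pressed; pad letters and tag numbers do not correspond.
- pad_c (a joint): how far one of the pads is pressed down, in m: 0 at rest, 0.016 at its stop; springs back. At 10 mm down the softest of the three pushes back with about 3.6 N, the others with 7.5 to 10.5 N (slight preload, then linear). Which seat this pad is in shows only when a pad is pressed; pad letters and tag numbers do not correspond.
- tag_1 (a joint): angle by which one of the tags is folded down, in rad: 0 to 0.08 as found (sloping up), 0.61 when level on its stop. Stiff hinge: it stays where it is left; 1 to 3 N on the middle of its face move it. Which seat this tag is in varies and is not told.
- tag_2 (a joint): angle by which one of the tags is folded down, in rad: 0 to 0.08 as found (sloping up), 0.61 when level on its stop. Stiff hinge: it stays where it is left; 1 to 3 N on the middle of its face move it. Which seat this tag is in varies and is not told.
- tag_3 (a joint): angle by which one of the tags is folded down, in rad: 0 to 0.08 as found (sloping up), 0.61 when level on its stop. Stiff hinge: it stays where it is left; 1 to 3 N on the middle of its face move it. Which seat this tag is in varies and is not told.
- foot_p (a joint): how far one of the mounts is lifted off its seat, in m: 0 standing in the seat. The mounts (0.5 kg) stand on dowels, unbolted, so they could be lifted straight up, but must not be. Which seat it is in varies.
- foot_q (a joint): how far one of the mounts is lifted off its seat, in m: 0 standing in the seat. The mounts (0.5 kg) stand on dowels, unbolted, so they could be lifted straight up, but must not be. Which seat it is in varies.
- foot_r (a joint): how far one of the mounts is lifted off its seat, in m: 0 standing in the seat. The mounts (0.5 kg) stand on dowels, unbolted, so they could be lifted straight up, but must not be. Which seat it is in varies.
- forceps: steel forceps, 125 mm, lying on the plate between the two front mounts; a loose bystander, origin at its underside
- vial_1: glass vial with black cap, 15 x 45 mm, standing on the plate behind the left mount; a loose bystander, origin at its underside
- vial_2: glass vial with white cap, 15 x 45 mm, standing on the plate behind the right mount; a loose bystander, origin at its underside
- timer: white bench timer, 62 x 62 x 20 mm, on the bench to the right of the plate; a loose bystander, origin at its underside
- marker_blue: felt marker, 131 mm, lying on the bench in front of the plate; a loose bystander, origin at its underside

How it is judged:
On the way, in this order (a step that is already met when the one before it is completed fails the run):
1. a pad is pressed down by at least 5 mm with the fingers over the left seat (horizontal distance between the grasp point and left_pad below 0.05 m and value of joint any of pad_a, pad_b, pad_c above 0.005 m), for 0.1 s.
2. a pad is pressed down by at least 5 mm with the fingers over the middle seat (horizontal distance between the grasp point and middle_pad below 0.05 m and value of joint any of pad_a, pad_b, pad_c above 0.005 m), for 0.1 s.
3. a pad is pressed down by at least 5 mm with the fingers over the right seat (horizontal distance between the grasp point and right_pad below 0.05 m and value of joint any of pad_a, pad_b, pad_c above 0.005 m), for 0.1 s.
4. the tag of the softest mount is folded down level (value of joint tag_1 above 0.52 rad), for 0.2 s.
At the end, for the whole second after the job is handed in: The softest mount's tag is folded down to within 5 degrees of level, the other two tags still slope up (moved less than 0.2 rad), all three pads are back up (within 3 mm) and all mounts stand in their seats (lifted less than 4 mm) (value of joint tag_1 above 0.52 rad and value of joint each of tag_2, tag_3 below 0.2 rad and value of joint each of pad_a, pad_b, pad_c below 0.003 m and value of joint each of foot_p, foot_q, foot_r below 0.004 m); the robot touches nothing.
It fails at once if a mount is lifted off its seat (value of joint any of foot_p, foot_q, foot_r above 0.008 m).
It fails at once if the tag of a mount that is not the softest is pushed down (value of joint any of tag_2, tag_3 above 0.3 rad).
It fails at once if a loose bystander (forceps, vial, timer, marker) is moved by more than 30 mm (distance of any of forceps, vial_1, vial_2, timer, marker_blue from where it was at the start of the episode above 0.03 m).
It also fails if it takes over 51 s, if anything falls off the work surface, if the arm or the gripper's body presses on something with over 40 N, if the wrist force passes 120 N, or if a joint passes its speed limit or range.

ROBOT

A 6-joint arm with a two-finger parallel gripper is mounted at the origin on a cart in front of the work surface, level with it; the furniture and walls round the work are solid. World frame = base frame: x ahead of the robot, y to its left, z up, the work surface at z = 0. Lengths are in m, angles in rad, forces in N, time in s.
With the tool pointing down it reaches from about 0.275 to 0.85 m from the base axis. Payload 5.2 kg.
Tool frame: the origin (TCP) lies midway between the tips of the shut fingers; the grasp point (between the pads) lies 19 mm behind it (env.grip_depth is the distance from the TCP to the grasp point, in m); z points along the fingers, y is the line along which they close (so a half turn about z gives the same grasp; the last joint's range is limited). The gripper opens to 85 mm and grips with 20 to 120 N. Pads are 22 mm wide; open, the fingers measure 114 mm over their backs; the gripper's body (76 mm by 85 mm) begins 54 mm behind the grasp point. The pads swing forward as they close: fully open they stand 13 mm farther back than shut.
Start: joints at [0.905, 0.259, 1.535, -0, 1.348, -0.203], TCP at [0.246, 0.492, 0.231] pointing down, gripper open.
Joint ranges: [-3.14, 3.14], [-0.91, 2.08], [0.19, 2.58], [-1.22, 4.36], [0.22, 2.71], [-3.12, 3.12]. Speed limits (rad/s): [2.57, 2.57, 3.14, 3.14, 3.14, 3.14].

INTERFACE

Orientations are given as a 3x3 rotation matrix whose columns are the frame's x, y, z axes.
In Python, from rig import env gives the robot as it stands.
- The arm moves only by the tool play_rows, never from a script. Its argument "deltas" is a list of rows, each an object of numbers: "x", "y", "z": the shift along the tool's x, y, z in mm; "rx", "ry", "rz": the turn, a rotation vector about the tool's x, y, z in rad. A call has 1 to 10 rows; each row is the pose to reach, as a shift and turn from the pose commanded when the call began, along the tool's axes at that moment; what a row does not reach only later rows make up. A row lasts 1/12 s, in which the tool goes at most 41.7 mm and 7.16 degrees, less where a joint would pass 70% of its speed; a pose out of reach is approached as far as the arm can. A call with a gripper value outside its range is refused whole. "claw" is the finger opening in mm, from 0 to 85.4, set as the call begins (left out, the last holds). The fingers move at their own pace and stop on an object; "newtons" is the grip in N (left out, the last holds). Time passes only in rows, so rows that repeat a pose let the fingers close. It gives the time, the measured TCP pose, the force, the opening and the grip force at its end, in the units of the state.
- env.sense(): the state, without advancing time (a new reading comes with each control period).
- env.camera(name): name is "side" or "top"; returns (picture, depth): 400x640x3 uint8, red, green, blue; 400x640 float32, m along the optical axis (not along the pixel's ray), 0 where there is no reading.
- env.camera_info(name): a dict with "fx", "fy", "cx", "cy" (pixels), "distortion" ([k1, k2, p1, p2, k3] as OpenCV has them; the pictures are not rectified), "xyz" and "rotation" of the camera in the world. Camera axes: x right, y down, z forward; pixel columns grow to the right and rows downward; lengths in m; the calibration is good to about 2 mm. A picture is of the moment at which its call begins. camera_info takes no time and is no camera call.
- env.hand_in(): hands the job in; it is judged then, once.
Trained networks look in the newest picture that a camera, given by its name, has taken for a name from the list of things; names that differ only in an ending like _2 or _b are one class to them, and where a whole thing is asked for, a point or a joint stands for the part that bears it (a point fixed in the world has none). Each returns a list of dicts, best first, with "score" (0 to 1); they miss things now and then, are a little off and sometimes report something else, mostly with a low value. They report only what shows in the picture. A call takes as long as a camera call.
- env.recognise(name, camera): "centre" ([column, row] in pixels, amid what is visible of it).
- env.silhouettes(name, camera): "pixels" (400x640 bool, what is visible of it) and "centre" ([column, row] in pixels, amid what is visible of it).
The state is a dict: "time_s": time; "q": joint angles; "joint_vel": joint speeds; "joint_torque": joint torques, N m; "ee_pos": TCP position; "tcp_rot": TCP orientation; "wrist_force": force on the tool from outside, world axes, zero at the start; "torque": the same for the moment, N m; "grip_width": opening from 0.0 (shut) to 1.0 (fully open); "grasp_force": force on a finger pad.
Only numpy, scipy, OpenCV 4.12 (cv2) and the standard library are available. Lean on these libraries where they do the work, as an engineer would, in place of code of your own. Each camera call takes 0.05 s, during which the arm holds its last target. There are 200 camera calls.

## Working session

There is one attempt and no reset: what is moved stays moved. The work goes in short steps, Python scripts to look and compute and a tool call to move; the robot and the scene stay as the last step left them, time stands still between calls to the robot, and variables do not carry over. Pictures are saved under pics/ and viewed, at most 10 in all, crops included, and the job is handed in when it is done.

Besides the shell and the picture viewer there is one more tool, called after "Emit:" in YAML: its name, and indented under it one key for each argument. play_rows: Moves the arm, as the interface text tells. Its arguments: {"type":"object","properties":{"deltas":{"type":"array","items":{"type":"object","properties":{"x":{"type":"number"},"y":{"type":"number"},"z":{"type":"number"},"rx":{"type":"number"},"ry":{"type":"number"},"rz":{"type":"number"}}}},"claw":{"type":"number"},"newtons":{"type":"number"}},"required":["deltas"]}

```bash
mkdir -p pics
cat > h.py <<'E'
import numpy as np, cv2
from rig import env
def deproj(name,uv,depth=None,z=None):
    c=env.camera_info(name);K=np.array([[c['fx'],0,c['cx']],[0,c['fy'],c['cy']],[0,0,1.]])
    p=cv2.undistortPoints(np.array([[uv]],float),K,np.array(c['distortion']))[0,0]
    r=np.array(c['rotation'])@np.array([p[0],p[1],1.]);o=np.array(c['xyz'])
    return o+r*(depth if z is None else (z-o[2])/r[2])
E
python3 - <<'E'
from h import *
for n in ('top','side'):
    p,d=env.camera(n); cv2.imwrite(f'pics/{n}0.png',p[:,:,::-1]); np.save(n+'.npy',d)
    c=env.camera_info(n);print(n,np.round(c['xyz'],3))
for t in ('left_pad','left_tag','pad_a','tag_1'):
    try:
        for r in env.recognise(t,'top')[:4]: print(t,r['score'],r['centre'],np.round(deproj('top',r['centre'],z=.074 if 'pad' in t else .045),4))
    except Exception as e: print(t,e)
s=env.sense();print(s['ee_pos'],np.round(s['tcp_rot'],3),s['wrist_force'],s['time_s'])
E
```

```text
top [0.382 0.141 0.933]
side [ 0.202 -0.524  0.488]
left_pad 0.68 [330.4, 196.5] [0.5561 0.0956 0.074 ]
left_pad 0.31 [302.7, 163.7] [0.6361 0.1616 0.074 ]
left_tag 0.73 [331.9, 194.2] [0.5677 0.0904 0.045 ]
left_tag 0.41 [336.6, 183.3] [0.5951 0.0786 0.045 ]
pad_a 0.67 [376.4, 209.1] [ 0.5262 -0.0125  0.074 ]
pad_a 0.65 [289.4, 186.7] [0.5794 0.1926 0.074 ]
pad_a 0.52 [339.6, 162.8] [0.6388 0.0729 0.074 ]
tag_1 0.82 [334.5, 184.6] [0.5918 0.0838 0.045 ]
tag_1 0.78 [289.6, 208.9] [0.531  0.1931 0.045 ]
tag_1 0.7 [369.1, 225.7] [0.4905 0.0012 0.045 ]
tag_1 0.58 [330.5, 195.9] [0.5634 0.0938 0.045 ]
[0.24543678 0.49202399 0.23101766] [[-0.895  0.446 -0.   ]
 [ 0.446  0.895 -0.   ]
 [ 0.    -0.001 -1.   ]] [-0.60668365  0.30576179  0.48191908] 0.3
```

Run:
```python
import cv2
i=cv2.imread('pics/top0.png')[110:280,230:450]; cv2.imwrite('pics/top0c.png',cv2.resize(i,None,fx=3.5,fy=3.5,interpolation=cv2.INTER_CUBIC))
```

```text
(no output)
```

View pics/top0c.png

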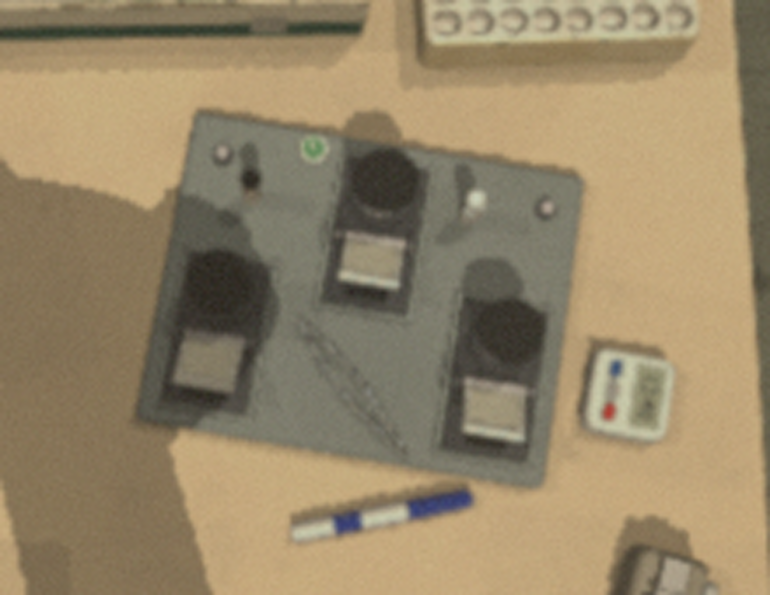

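View pics/side0.png

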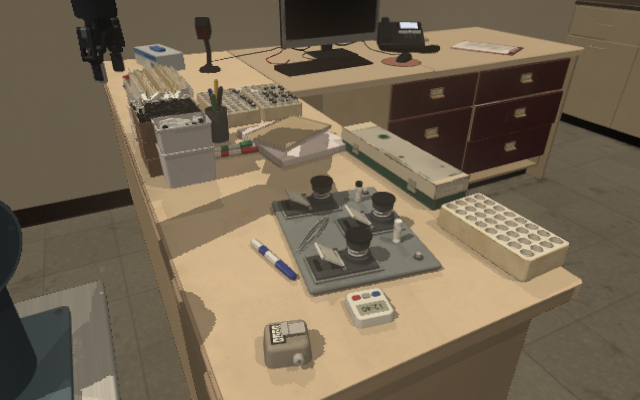

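The top crop shows left, middle and right pads at about (293,191), (340,161) and (375,204) in full-image pixels, each with its tag below. The forceps lie between the front mounts. I'll refine the pads from depth.

Run:
```python
from h import *
d=np.load('top.npy')
P=lambda x,y,z:deproj('top',(230+x/3.5,110+y/3.5),z=z)
c=[P(*q,.016) for q in((198,112),(582,180),(542,487),(138,418))]
ex=(c[0]-c[3]+c[1]-c[2]);ey=c[0]-c[1]+c[3]-c[2]
print('plate',np.round(np.mean(c,0),4),np.arctan2(ex[1],ex[0]),np.arctan2(-ey[0],ey[1]),np.linalg.norm(ex)/2,np.linalg.norm(ey)/2)
info=env.camera_info('top')
pts=np.array([[*deproj('top',(u,v),depth=d[v,u]),] for v in range(110,250) for u in range(230,400) if d[v,u]>0])
for n,u in(('L',(222,285)),('M',(385,180)),('R',(508,330))):
    g=P(*u,.074)
    s=pts[(np.hypot(*(pts[:,:2]-g[:2]).T)<.035)&(pts[:,2]>.064)]
    (cx,cy),r=cv2.minEnclosingCircle(s[:,:2].astype(np.float32))
    print(n,np.round(g,4),'depth',len(s),np.round(s.mean(0),4),np.round((cx,cy,r),4))
for r in env.silhouettes('pad_a','top')[:4]:
    print(r['score'],r['centre'],r['pixels'].sum())
```

```text
plate [0.5731 0.0825 0.016 ] -0.16679983153383282 -0.17255061974849045 0.22936542608882468 0.28859773311759923Traceback (most recent call last):
  File "<stdin>", line 8, in <module>
  File "h.py", line 4, in deproj
    c=env.camera_info(name);K=np.array([[c['fx'],0,c['cx']],[0,c['fy'],c['cy']],[0,0,1.]])
ValueError: time passes only in moves, steps and waits
```

```bash
sed -i 's/^def deproj/import functools\nci=functools.lru_cache(None)(env.camera_info)\ndef deproj/; s/c=env.camera_info(name)/c=ci(name)/' h.py
python3 - <<'E'
from h import *
d=np.load('top.npy')
P=lambda x,y,z:deproj('top',(230+x/3.5,110+y/3.5),z=z)
pts=np.array([[*deproj('top',(u,v),depth=d[v,u]),] for v in range(110,250) for u in range(230,400) if d[v,u]>0])
for n,u in(('L',(222,285)),('M',(385,180)),('R',(508,330))):
    g=P(*u,.074)
    s=pts[(np.hypot(*(pts[:,:2]-g[:2]).T)<.035)&(pts[:,2]>.064)]
    (cx,cy),r=cv2.minEnclosingCircle(s[:,:2].astype(np.float32))
    print(n,np.round(g,4),'depth',len(s),np.round(s.mean(0),4),np.round((cx,cy,r),4))
E
```

```text
L [0.568 0.183 0.074] depth 285 [0.5709 0.1852 0.0736] [0.5713 0.1852 0.0229]
M [0.6422 0.0719 0.074 ] depth 273 [0.6422 0.0718 0.0736] [0.6427 0.0717 0.0226]
R [ 0.5377 -0.0098  0.074 ] depth 290 [ 0.537  -0.0116  0.0739] [ 0.5377 -0.012   0.0231]
```

Emit:
play_rows:
  claw: 0
  newtons: 20
  deltas:
    - {"x": -20,"y": -6,"rz": -0.02}
    - {"x": -50,"y": -15,"rz": -0.05}
    - {"x": -85,"y": -26,"rz": -0.1}
    - {"x": -120,"y": -36,"rz": -0.15}
    - {"x": -155,"y": -47,"rz": -0.2}
    - {"x": -190,"y": -58,"rz": -0.25}
    - {"x": -225,"y": -68,"rz": -0.292}
    - {"x": -260,"y": -79,"rz": -0.292}
    - {"x": -295,"y": -89,"rz": -0.292}
    - {"x": -330,"y": -100,"rz": -0.292}

```text
invalid input at $.deltas[0]: expected keys x, y, z, rx, ry, rz
```

Emit:
play_rows:
  claw: 0
  newtons: 20
  deltas:
    - {"x": -20,"y": -6,"z": 0,"rx": 0,"ry": 0,"rz": -0.02}
    - {"x": -50,"y": -15,"z": 0,"rx": 0,"ry": 0,"rz": -0.05}
    - {"x": -85,"y": -26,"z": 0,"rx": 0,"ry": 0,"rz": -0.1}
    - {"x": -120,"y": -36,"z": 0,"rx": 0,"ry": 0,"rz": -0.15}
    - {"x": -155,"y": -47,"z": 0,"rx": 0,"ry": 0,"rz": -0.2}
    - {"x": -190,"y": -58,"z": 0,"rx": 0,"ry": 0,"rz": -0.25}
    - {"x": -225,"y": -68,"z": 0,"rx": 0,"ry": 0,"rz": -0.292}
    - {"x": -260,"y": -79,"z": 0,"rx": 0,"ry": 0,"rz": -0.292}
    - {"x": -295,"y": -89,"z": 0,"rx": 0,"ry": 0,"rz": -0.292}
    - {"x": -330,"y": -100,"z": 0,"rx": 0,"ry": 0,"rz": -0.292}

```text
time_s: 1.13
ee_pos: [0.4973, 0.2539, 0.2314]
tcp_rot: [[-0.985, 0.17, 0.0], [0.17, 0.985, 0.0], [-0.0, 0.0, -1.0]]
wrist_force: [0.9, 1.0, -0.5]
grip_width: 0.007
grasp_force: 0.0
```

Emit:
play_rows:
  deltas:
    - {"x": -28,"y": -18,"z": 10,"rx": 0,"ry": 0,"rz": 0}
    - {"x": -54,"y": -36,"z": 30,"rx": 0,"ry": 0,"rz": 0}
    - {"x": -76,"y": -50,"z": 60,"rx": 0,"ry": 0,"rz": 0}
    - {"x": -84,"y": -55,"z": 90,"rx": 0,"ry": 0,"rz": 0}
    - {"x": -84,"y": -55,"z": 120,"rx": 0,"ry": 0,"rz": 0}
    - {"x": -84,"y": -55,"z": 135,"rx": 0,"ry": 0,"rz": 0}
    - {"x": -84,"y": -55,"z": 145,"rx": 0,"ry": 0,"rz": 0}
    - {"x": -84,"y": -55,"z": 147,"rx": 0,"ry": 0,"rz": 0}
    - {"x": -84,"y": -55,"z": 147,"rx": 0,"ry": 0,"rz": 0}
    - {"x": -84,"y": -55,"z": 147,"rx": 0,"ry": 0,"rz": 0}

```text
time_s: 1.97
ee_pos: [0.5705, 0.1872, 0.0857]
tcp_rot: [[-0.986, 0.17, 0.002], [0.17, 0.986, 0.0], [-0.002, 0.001, -1.0]]
wrist_force: [0.6, -0.3, 0.0]
grip_width: -0.002
grasp_force: 0.0
```

Emit:
play_rows:
  deltas:
    - {"x": 0,"y": -2,"z": 6,"rx": 0,"ry": 0,"rz": 0}
    - {"x": 0,"y": -2,"z": 11,"rx": 0,"ry": 0,"rz": 0}
    - {"x": 0,"y": -2,"z": 15,"rx": 0,"ry": 0,"rz": 0}
    - {"x": 0,"y": -2,"z": 18,"rx": 0,"ry": 0,"rz": 0}
    - {"x": 0,"y": -2,"z": 20,"rx": 0,"ry": 0,"rz": 0}
    - {"x": 0,"y": -2,"z": 22,"rx": 0,"ry": 0,"rz": 0}
    - {"x": 0,"y": -2,"z": 22,"rx": 0,"ry": 0,"rz": 0}
    - {"x": 0,"y": -2,"z": 22,"rx": 0,"ry": 0,"rz": 0}
    - {"x": 0,"y": -2,"z": 22,"rx": 0,"ry": 0,"rz": 0}
    - {"x": 0,"y": -2,"z": 22,"rx": 0,"ry": 0,"rz": 0}

```text
time_s: 2.8
ee_pos: [0.5701, 0.185, 0.0639]
tcp_rot: [[-0.985, 0.17, 0.002], [0.17, 0.985, 0.0], [-0.002, 0.001, -1.0]]
wrist_force: [-2.5, -0.3, 10.1]
grip_width: -0.005
grasp_force: 4.9
```

Emit:
play_rows:
  deltas:
    - {"x": 0,"y": 0,"z": -12,"rx": 0,"ry": 0,"rz": 0}
    - {"x": 0,"y": 0,"z": -35,"rx": 0,"ry": 0,"rz": 0}
    - {"x": -20,"y": -22,"z": -48,"rx": 0,"ry": 0,"rz": 0}
    - {"x": -45,"y": -50,"z": -50,"rx": 0,"ry": 0,"rz": 0}
    - {"x": -70,"y": -77,"z": -50,"rx": 0,"ry": 0,"rz": 0}
    - {"x": -85,"y": -93,"z": -45,"rx": 0,"ry": 0,"rz": 0}
    - {"x": -90,"y": -99,"z": -34,"rx": 0,"ry": 0,"rz": 0}
    - {"x": -90,"y": -99,"z": -22,"rx": 0,"ry": 0,"rz": 0}
    - {"x": -90,"y": -99,"z": -22,"rx": 0,"ry": 0,"rz": 0}
    - {"x": -90,"y": -99,"z": -22,"rx": 0,"ry": 0,"rz": 0}

```text
time_s: 3.63
ee_pos: [0.6388, 0.0735, 0.0823]
tcp_rot: [[-0.986, 0.169, -0.005], [0.169, 0.986, 0.001], [0.005, 0.0, -1.0]]
wrist_force: [-0.2, -0.2, 0.2]
grip_width: -0.003
grasp_force: 0.0
```

Emit:
play_rows:
  deltas:
    - {"x": 0,"y": 0,"z": 6,"rx": 0,"ry": 0,"rz": 0}
    - {"x": 0,"y": 0,"z": 11,"rx": 0,"ry": 0,"rz": 0}
    - {"x": 0,"y": 0,"z": 15,"rx": 0,"ry": 0,"rz": 0}
    - {"x": 0,"y": 0,"z": 18,"rx": 0,"ry": 0,"rz": 0}
    - {"x": 0,"y": 0,"z": 20,"rx": 0,"ry": 0,"rz": 0}
    - {"x": 0,"y": 0,"z": 22,"rx": 0,"ry": 0,"rz": 0}
    - {"x": 0,"y": 0,"z": 22,"rx": 0,"ry": 0,"rz": 0}
    - {"x": 0,"y": 0,"z": 22,"rx": 0,"ry": 0,"rz": 0}
    - {"x": 0,"y": 0,"z": 22,"rx": 0,"ry": 0,"rz": 0}
    - {"x": 0,"y": 0,"z": 22,"rx": 0,"ry": 0,"rz": 0}

```text
time_s: 4.47
ee_pos: [0.6413, 0.0721, 0.0627]
tcp_rot: [[-0.985, 0.17, 0.001], [0.17, 0.985, 0.0], [-0.0, 0.0, -1.0]]
wrist_force: [-1.5, 3.1, 3.7]
grip_width: -0.002
grasp_force: 1.8
```

Emit:
play_rows:
  deltas:
    - {"x": 0,"y": 0,"z": -12,"rx": 0,"ry": 0,"rz": 0}
    - {"x": 0,"y": 0,"z": -35,"rx": 0,"ry": 0,"rz": 0}
    - {"x": 20,"y": -22,"z": -48,"rx": 0,"ry": 0,"rz": 0}
    - {"x": 45,"y": -50,"z": -50,"rx": 0,"ry": 0,"rz": 0}
    - {"x": 70,"y": -77,"z": -50,"rx": 0,"ry": 0,"rz": 0}
    - {"x": 84,"y": -94,"z": -45,"rx": 0,"ry": 0,"rz": 0}
    - {"x": 88,"y": -100,"z": -34,"rx": 0,"ry": 0,"rz": 0}
    - {"x": 88,"y": -100,"z": -22,"rx": 0,"ry": 0,"rz": 0}
    - {"x": 88,"y": -100,"z": -22,"rx": 0,"ry": 0,"rz": 0}
    - {"x": 88,"y": -100,"z": -22,"rx": 0,"ry": 0,"rz": 0}

```text
time_s: 5.3
ee_pos: [0.5372, -0.012, 0.0845]
tcp_rot: [[-0.985, 0.17, -0.001], [0.17, 0.985, -0.0], [0.001, -0.0, -1.0]]
wrist_force: [0.7, -0.1, 0.5]
grip_width: -0.002
grasp_force: 0.0
```

Emit:
play_rows:
  deltas:
    - {"x": 0,"y": 0,"z": 6,"rx": 0,"ry": 0,"rz": 0}
    - {"x": 0,"y": 0,"z": 11,"rx": 0,"ry": 0,"rz": 0}
    - {"x": 0,"y": 0,"z": 15,"rx": 0,"ry": 0,"rz": 0}
    - {"x": 0,"y": 0,"z": 18,"rx": 0,"ry": 0,"rz": 0}
    - {"x": 0,"y": 0,"z": 20,"rx": 0,"ry": 0,"rz": 0}
    - {"x": 0,"y": 0,"z": 22,"rx": 0,"ry": 0,"rz": 0}
    - {"x": 0,"y": 0,"z": 22,"rx": 0,"ry": 0,"rz": 0}
    - {"x": 0,"y": 0,"z": 22,"rx": 0,"ry": 0,"rz": 0}
    - {"x": 0,"y": 0,"z": 22,"rx": 0,"ry": 0,"rz": 0}
    - {"x": 0,"y": 0,"z": 22,"rx": 0,"ry": 0,"rz": 0}

```text
time_s: 6.13
ee_pos: [0.5383, -0.0116, 0.0632]
tcp_rot: [[-0.986, 0.17, 0.002], [0.17, 0.986, -0.001], [-0.002, -0.0, -1.0]]
wrist_force: [0.0, 0.3, 6.7]
grip_width: 0.002
grasp_force: 3.9
```

Left reads about 10 N, middle 3.7 N and right 6.7 N. I'll average more readings here before choosing.

Emit:
play_rows:
  deltas:
    - {"x": 0,"y": 0,"z": 0,"rx": 0,"ry": 0,"rz": 0}

```text
time_s: 6.22
ee_pos: [0.5383, -0.0116, 0.0632]
tcp_rot: [[-0.986, 0.17, 0.002], [0.17, 0.986, -0.001], [-0.002, -0.0, -1.0]]
wrist_force: [-0.8, 0.1, 8.9]
grip_width: 0.0
grasp_force: 3.9
```

Emit:
play_rows:
  deltas:
    - {"x": 0,"y": 0,"z": 0,"rx": 0,"ry": 0,"rz": 0}

```text
time_s: 6.3
ee_pos: [0.5383, -0.0116, 0.0633]
tcp_rot: [[-0.986, 0.17, 0.002], [0.17, 0.986, -0.001], [-0.002, -0.0, -1.0]]
wrist_force: [0.0, 0.3, 8.4]
grip_width: -0.001
grasp_force: 3.9
```

Emit:
play_rows:
  deltas:
    - {"x": 0,"y": 0,"z": 0,"rx": 0,"ry": 0,"rz": 0}

```text
time_s: 6.38
ee_pos: [0.5383, -0.0116, 0.0633]
tcp_rot: [[-0.986, 0.169, 0.002], [0.169, 0.986, -0.001], [-0.002, -0.0, -1.0]]
wrist_force: [-0.2, -0.1, 7.5]
grip_width: -0.002
grasp_force: 3.9
```

The middle mount is the softest: 3.7 N against roughly 8 and 10 N. Next I move over its tag.

Emit:
play_rows:
  deltas:
    - {"x": 0,"y": 0,"z": -12,"rx": 0,"ry": 0,"rz": 0}
    - {"x": 0,"y": 0,"z": -35,"rx": 0,"ry": 0,"rz": 0}
    - {"x": -8,"y": 22,"z": -48,"rx": 0,"ry": 0,"rz": 0}
    - {"x": -17,"y": 50,"z": -50,"rx": 0,"ry": 0,"rz": 0}
    - {"x": -27,"y": 80,"z": -50,"rx": 0,"ry": 0,"rz": 0}
    - {"x": -34,"y": 97,"z": -45,"rx": 0,"ry": 0,"rz": 0}
    - {"x": -34,"y": 100,"z": -30,"rx": 0,"ry": 0,"rz": 0}
    - {"x": -34,"y": 100,"z": -10,"rx": 0,"ry": 0,"rz": 0}
    - {"x": -34,"y": 100,"z": -8,"rx": 0,"ry": 0,"rz": 0}
    - {"x": -34,"y": 100,"z": -8,"rx": 0,"ry": 0,"rz": 0}

```text
time_s: 7.22
ee_pos: [0.5863, 0.0816, 0.0686]
tcp_rot: [[-0.986, 0.169, -0.004], [0.169, 0.986, 0.0], [0.004, -0.001, -1.0]]
wrist_force: [-0.3, -0.1, 0.5]
grip_width: 0.0
grasp_force: 0.0
```

Push down to z of about 0.031, a touch below if needed.

Emit:
play_rows:
  deltas:
    - {"x": 0,"y": 0,"z": 8,"rx": 0,"ry": 0,"rz": 0}
    - {"x": 0,"y": 0,"z": 15,"rx": 0,"ry": 0,"rz": 0}
    - {"x": 0,"y": 0,"z": 21,"rx": 0,"ry": 0,"rz": 0}
    - {"x": 0,"y": 0,"z": 27,"rx": 0,"ry": 0,"rz": 0}
    - {"x": 0,"y": 0,"z": 32,"rx": 0,"ry": 0,"rz": 0}
    - {"x": 0,"y": 0,"z": 36,"rx": 0,"ry": 0,"rz": 0}
    - {"x": 0,"y": 0,"z": 38,"rx": 0,"ry": 0,"rz": 0}
    - {"x": 0,"y": 0,"z": 38,"rx": 0,"ry": 0,"rz": 0}
    - {"x": 0,"y": 0,"z": 38,"rx": 0,"ry": 0,"rz": 0}
    - {"x": 0,"y": 0,"z": 38,"rx": 0,"ry": 0,"rz": 0}

```text
time_s: 8.05
ee_pos: [0.5882, 0.0812, 0.0325]
tcp_rot: [[-0.985, 0.17, 0.001], [0.17, 0.985, -0.0], [-0.001, 0.0, -1.0]]
wrist_force: [-0.2, -0.4, 0.2]
grip_width: -0.001
grasp_force: 0.0
```

Emit:
play_rows:
  deltas:
    - {"x": 0,"y": 0,"z": 1,"rx": 0,"ry": 0,"rz": 0}
    - {"x": 0,"y": 0,"z": 1.5,"rx": 0,"ry": 0,"rz": 0}
    - {"x": 0,"y": 0,"z": 2,"rx": 0,"ry": 0,"rz": 0}
    - {"x": 0,"y": 0,"z": 2,"rx": 0,"ry": 0,"rz": 0}
    - {"x": 0,"y": 0,"z": 2,"rx": 0,"ry": 0,"rz": 0}

```text
time_s: 8.47
ee_pos: [0.5882, 0.0812, 0.0306]
tcp_rot: [[-0.985, 0.17, 0.001], [0.17, 0.985, -0.0], [-0.001, 0.0, -1.0]]
wrist_force: [1.4, 0.5, 2.1]
grip_width: -0.003
grasp_force: 0.8
```

Emit:
play_rows:
  deltas:
    - {"x": 0,"y": 0,"z": 0.7,"rx": 0,"ry": 0,"rz": 0}
    - {"x": 0,"y": 0,"z": 1.4,"rx": 0,"ry": 0,"rz": 0}
    - {"x": 0,"y": 0,"z": 1.4,"rx": 0,"ry": 0,"rz": 0}
    - {"x": 0,"y": 0,"z": 1.4,"rx": 0,"ry": 0,"rz": 0}

```text
time_s: 8.8
ee_pos: [0.5882, 0.0812, 0.0303]
tcp_rot: [[-0.985, 0.17, 0.001], [0.17, 0.985, -0.0], [-0.001, 0.0, -1.0]]
wrist_force: [-2.6, 0.2, 10.0]
grip_width: 0.002
grasp_force: 5.2
```

It is on its stop. Now lift clear and back off toward the robot, up high.

Emit:
play_rows:
  deltas:
    - {"x": 0,"y": 0,"z": -10,"rx": 0,"ry": 0,"rz": 0}
    - {"x": 0,"y": 0,"z": -35,"rx": 0,"ry": 0,"rz": 0}
    - {"x": 0,"y": 0,"z": -65,"rx": 0,"ry": 0,"rz": 0}
    - {"x": 10,"y": 0,"z": -95,"rx": 0,"ry": 0,"rz": 0}
    - {"x": 40,"y": 0,"z": -120,"rx": 0,"ry": 0,"rz": 0}
    - {"x": 75,"y": 0,"z": -145,"rx": 0,"ry": 0,"rz": 0}
    - {"x": 110,"y": 0,"z": -165,"rx": 0,"ry": 0,"rz": 0}
    - {"x": 145,"y": 0,"z": -180,"rx": 0,"ry": 0,"rz": 0}
    - {"x": 180,"y": 0,"z": -190,"rx": 0,"ry": 0,"rz": 0}
    - {"x": 200,"y": 0,"z": -195,"rx": 0,"ry": 0,"rz": 0}

```text
time_s: 9.63
ee_pos: [0.3877, 0.1158, 0.2254]
tcp_rot: [[-0.986, 0.169, 0.001], [0.169, 0.986, 0.0], [-0.001, 0.0, -1.0]]
wrist_force: [0.3, 0.8, -0.2]
grip_width: -0.001
grasp_force: 0.0
```

Emit:
play_rows:
  deltas:
    - {"x": 5,"y": 0,"z": 0,"rx": 0,"ry": 0,"rz": 0}
    - {"x": 5,"y": 0,"z": 0,"rx": 0,"ry": 0,"rz": 0}
    - {"x": 5,"y": 0,"z": 0,"rx": 0,"ry": 0,"rz": 0}

```text
time_s: 9.88
ee_pos: [0.3866, 0.116, 0.2241]
tcp_rot: [[-0.985, 0.17, 0.001], [0.17, 0.985, -0.0], [-0.001, 0.0, -1.0]]
wrist_force: [0.1, -0.3, -0.3]
grip_width: 0.004
grasp_force: 0.0
```

Run:
```python
from h import *
p,d=env.camera('side'); i=p[150:310,240:460,::-1]; cv2.imwrite('pics/s1.png',cv2.resize(i,None,fx=3.5,fy=3.5,interpolation=cv2.INTER_CUBIC))
p,d=env.camera('top')
for n,g in(('L',(.571,.185)),('M',(.642,.072)),('R',(.537,-.012))):
    z=[]
    for v in range(130,260):
        for u in range(250,400):
            q=deproj('top',(u,v),depth=d[v,u])
            if np.hypot(q[0]-g[0],q[1]-g[1])<.015: z.append(q[2])
    print(n,np.median(z) if z else None)
```

```text
L 0.07409009935441657
M 0.07400749486819863
R 0.07383707896284142
```

View pics/s1.png

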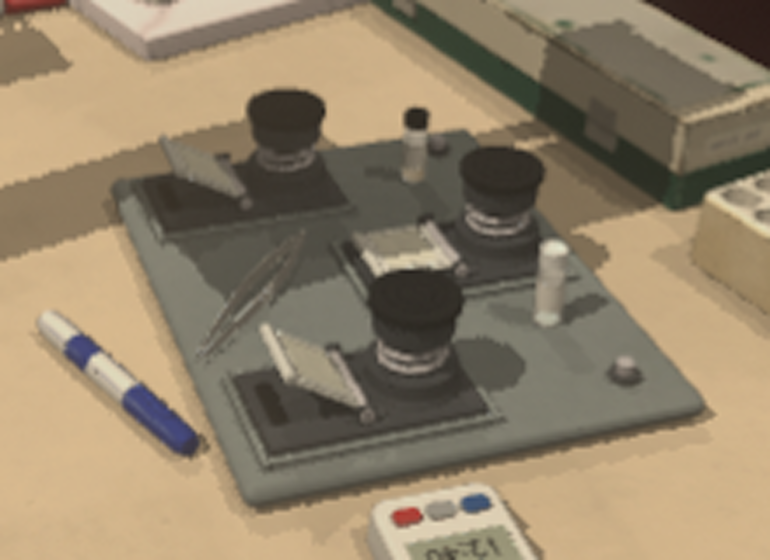

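The crop shows the middle tag (about 405,250) lying level and the left (200,170) and right (315,365) tags still up. The pads are up at 74 mm, and the loose items have not moved.

```bash
python3 -c "
from rig import env
print(env.hand_in())"
```

```text
the job is handed in; nothing more can be done
None
```

I handed the job in with the middle mount's tag pushed down level: its spring was the softest, at about 3.7 N against roughly 10 N (left) and 8 N (right). The other two tags are still up, the pads are back at rest, the loose items look undisturbed and the arm is clear; no verdict was reported back.

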